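# Lock the filing peg into the bench holder

### The arm

A 7-joint arm with a two-finger parallel gripper is mounted at the origin on a cart in front of the work surface, level with it; the furniture and walls round the work are solid. World frame = base frame: x ahead of the robot, y to its left, z up, the work surface at z = 0. Lengths are in mm, angles in degrees, forces in N, time in s.
With the tool pointing down it reaches from about 350 to 900 mm from the base axis. Payload 7.2 kg.
Tool frame: the origin (TCP) lies midway between the tips of the shut fingers; the grasp point (between the pads) lies 19 mm behind it; y points along the fingers, x is the direction in which the jaws open and shut, and the axes are right-handed (so a half turn about y gives the same grasp; the last joint's range is limited). The gripper opens to 88 mm and grips with 3 to 60 N. Pads are 20 mm wide; open, the fingers measure 115 mm over their backs; the gripper's body (75 mm by 178 mm) begins 61 mm behind the grasp point.
Start: joints at [70.119, 23.554, -0.728, 91.456, 0.321, 64.991, -4.71], TCP at [171.989, -600.873, 222.653] pointing down, gripper open.
Joint ranges: [-169.25, 169.25], [-16.82, 113.86], [-84.01, 82.57], [7.8, 145.47], [-59.2, 239.2], [7.22, 106.19], [-163.78, 163.78]. Speed limits (degrees/s): [136.94, 136.94, 172.46, 172.46, 180, 180, 180].

### API

Orientations are given as a 3x3 rotation matrix whose columns are the frame's x, y, z axes.
In Python, from plant import telemetry, eyes, workorder gives the robot as it stands.
- The arm moves only by the shell command python3 -m pendant 'ROWS' [OPENING] [FORCE]. ROWS is text: rows parted by semicolons, each of 6 numbers parted by spaces: the shift along the world's x, y, z normalised to -1 to 1, where 1 is 0.2 m, then the turn, a rotation vector about the world's x, y, z normalised to -1 to 1, where 1 is pi rad. A call has 1 to 10 rows; each row is the pose to reach, as a shift and turn from the pose commanded when the call began, turning the shorter way round; what a row does not reach only later rows make up. A row lasts 1/12 s, in which the tool goes at most 41.7 mm and 7.16 degrees, less where a joint would pass 70% of its speed; a pose out of reach is approached as far as the arm can. A call with a number of a shift or a turn outside -1 to 1 is refused whole. A call with a gripper value outside its range is refused whole. OPENING is the closure, from 0 (fully open) to 1 (shut), set as the call begins (- or left out, the last holds). The fingers move at their own pace and stop on an object; FORCE is the grip in N (left out, the last holds). Time passes only in rows, so rows that repeat a pose let the fingers close. It gives the time, the measured TCP pose, the force and the opening at its end, in the units of the state.
- telemetry.get_state(): the state, without advancing time (a new reading comes with each control period).
- eyes.read_camera(name): name is "scene" or "top" or "wrist"; returns the picture (400x640x3 uint8, red, green, blue); there is no depth.
- eyes.get_calibration(name): a dict with "K" (3x3 intrinsics, pixels), "dist" ([k1, k2, p1, p2, k3] as OpenCV has them; the pictures are not rectified), "rvec" (rotation vector, rad) and "tvec" (3), from world to camera coordinates, as OpenCV has them. Camera axes: x right, y down, z forward; pixel columns grow to the right and rows downward; lengths in mm; the calibration is good to about 2 mm. A picture is of the moment at which its call begins: read the wrist's pose just before it. get_calibration takes no time and is no camera call; for the wrist camera it gives the pose at the moment of the call.
- workorder.job_done(): hands the job in, once; it reports no verdict.
Trained networks look in the newest picture that a camera, given by its name, has taken for a name from the list of things; names that differ only in an ending like _2 or _b are one class to them, and where a whole thing is asked for, a point or a joint stands for the part that bears it (a point fixed in the world has none). Each returns a list of dicts, best first, with "conf" (0 to 1); they miss things now and then, are a little off and sometimes report something else, mostly with a low value. They report only what shows in the picture. A call takes as long as a camera call. They do not tell look-alikes from the thing itself.
- eyes.boxes_of(camera, query): "pixel" ([column, row] in pixels, amid what is visible of it).
The state is a dict: "time": time; "joint_pos": joint angles; "joint_velocities": joint speeds; "joint_efforts": joint torques, N m; "tool_pos": TCP position; "tcp_rot": TCP orientation; "force": force on the tool from outside, world axes, zero at the start; "wrist_torque": the same for the moment, N m; "grip_width": finger opening in mm.
Only numpy, scipy, OpenCV 4.12 (cv2) and the standard library are available. Lean on these libraries where they do the work, as an engineer would, in place of code of your own. Each camera call takes 0.05 s, during which the arm holds its last target.

### The job

Set the wooden filing peg into the channel of the cam-lock holder with its headed stud leading, and slide it in until the stud sits in the open mouth of the cam. Then turn the crank clockwise by its black knob, feeling how stiff it gets, until the slot has drawn the peg firmly tight against the hidden stop, but do not force it beyond that. Let go, and leave the other things on the bench where they are.

Things in the scene. Friction and masses are not known exactly. Their poses are not given: they have to be found in the camera images.
- peg_grip (a point): Centre of the hardwood block of the filing peg, where to grasp it: 24 mm wide across the peg's y, 56 mm long along x, upright sides, 31 mm above the underside of the slide, 19 mm below the block's top (a groove 6 mm wide runs along the top). Axes as filing_peg.
- stud (a point): Centre of the head of the peg's upright dark steel stud: head 16 mm across, 4 mm thick, 31 mm above the underside of the slide; neck 8 mm across below it. 80 mm ahead (+x) of peg_grip. Axes as filing_peg.
- filing_peg: Filing peg, loose, about 0.3 kg: a flat steel slide 120 x 50 x 12 mm with a pale hardwood block (top 50 mm up) on its rear half and the headed stud 10 mm behind its front edge. Origin at the middle of the slide's underside; +x points to the stud end, z up. It lies flat on the bench at the start.
- holder: Cam-lock holder, fixed on the bench: grey channel with an aluminium cam disc (104 mm across, underside 25 mm, top 33 mm above the bench) over its closed end. Origin on the bench under the cam's upright axis; +x is the direction in which the peg slides in, z up. The channel, 53 mm wide between rails 18 mm high, runs along x from -160 mm, centred on y = 0; its floor is 6 mm above the bench.
- register: Stop block fixed under the cam at the closed end of the holder, with two stiff sprung pins (about 20 N per mm together) that meet the slide's front edge. How far back the pins stand is set anew each time (8.5 mm spread) and hidden under the cam, so the cam angle at which the peg comes tight is unknown. Frame as holder.
- cam (a joint): Cam angle in rad, 0 to 2.95, growing clockwise from above; stays where left. Below 0.4 the mouth is open; from 0.5 on the slot draws the stud in by 8 mm per rad, meeting the pins between about 1.0 and 2.2. Free turning takes about 1 N at the knob; once the pins are met the resistance along the knob's path climbs evenly by about 2 N per 0.1 rad. Firmly tight is 5.5 to 7.5 N there while turning slowly (after a quick move it reads lower); 10 N is too much.
- knob_center (a point): Centre of the black upright knob at the end of the cam's crank: 18 mm across, 35 mm tall, turning freely on its pin, 68 mm above the bench, 65 mm from the cam's axis. Seen from above it stands at 115 degrees (counterclockwise) from the holder's +x when the cam is at 0, and goes round clockwise as the cam turns.
- glue_bottle: Small white bottle with a red spout, 40 mm across, 117 mm tall, standing at the back; origin at the middle of its underside. A bystander.
- pliers_red: Red-handled pliers, 150 mm long, lying near the front edge; origin at the middle of the underside. A bystander.
- spec_front: Tortoise-shell spectacle front, 146 mm wide, lying flat behind the holder; origin at the middle of the underside. A bystander.
- pen_black: Black marker, 141 mm long, lying on the bench; origin at the middle of the underside. A bystander.
- channel (a point): Point on the channel floor, 132 mm before the cam's axis, where the middle of the slide can be let down into the open part of the channel (rails with sloped lips). Further in, from 68 mm before the axis on, flat strips over the rails hold the slide's edges down with 1.2 mm play: let down from above with the front edge short of them, then slide in. Axes as holder.
- mouth (a point): Where the stud's neck stops against the core of the open cam: 34 mm before the cam's axis, at mid-height of the cam (29 mm above the bench). The cam can catch the stud from 6 mm before this point. Axes as holder.
Things that resemble listed ones, but are neither listed nor needed, are in the scene too. There is more than one size of the filing_peg; the job needs the larger.

How it is judged:
By the outcome, as a careful person would: the job done as asked, in the order asked, and still so for the second after the job is handed in, with the robot touching nothing.
It also fails if it takes over 72 s, if anything falls off the work surface, if the arm or the gripper's body presses on something with over 40 N, if the wrist force passes 120 N, or if a joint passes its speed limit or range.

## Working session

There is one attempt and no reset: what is moved stays moved. The work goes in short steps, Python scripts to look and compute and a shell command to move; the robot and the scene stay as the last step left them, time stands still between calls to the robot, and variables do not carry over. Pictures are saved under pics/ and viewed, and the job is handed in when it is done.

```bash
ls; mkdir -p pics; python3 - <<'E'
from plant import telemetry, eyes
import cv2
s=telemetry.get_state(); print({k:s[k] for k in('time','tool_pos','tcp_rot','force','grip_width')})
for c in('top','scene'):
    im=eyes.read_camera(c); cv2.imwrite(f'pics/{c}0.png',im[:,:,::-1])
    for q in('filing_peg','stud','holder','knob_center'):
        print(c,q,[(d['pixel'],round(d['conf'],2)) for d in eyes.boxes_of(c,q)])
E
```

```text
pics
{'time': 0.0, 'tool_pos': array([ 171.82924456, -600.38746441,  221.79557781]), 'tcp_rot': array([[ 2.75216283e-01, -5.42205538e-04,  9.61382184e-01],
       [-9.61380955e-01,  1.54029529e-03,  2.75216800e-01],
       [-1.63003652e-03, -9.99998667e-01, -9.73517339e-05]]), 'force': array([ 0.424786  ,  0.46071931, -0.00738216]), 'grip_width': 87.85529678126355}
top filing_peg [([249.2, 220.4], 0.84), ([282.8, 174.9], 0.56)]
top stud [([283.0, 178.2], 0.94), ([378.5, 225.9], 0.69), ([248.7, 220.6], 0.63)]
top holder [([358.5, 224.3], 0.8), ([400.5, 168.9], 0.37)]
top knob_center [([371.1, 203.6], 0.6)]
scene filing_peg [([249.8, 296.2], 0.98), ([359.6, 238.7], 0.61), ([255.6, 247.5], 0.57)]
scene stud [([242.9, 295.5], 0.97), ([253.0, 245.7], 0.68), ([275.9, 184.2], 0.26)]
scene holder [([358.2, 234.9], 0.97)]
scene knob_center [([429.3, 220.1], 0.73), ([356.9, 198.6], 0.61)]
```

View pics/top0.png

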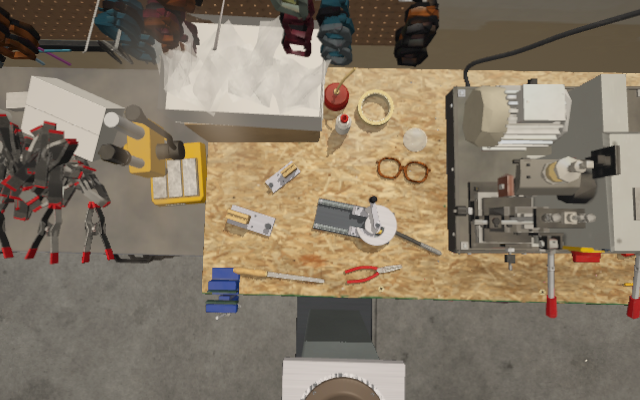

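View pics/scene0.png

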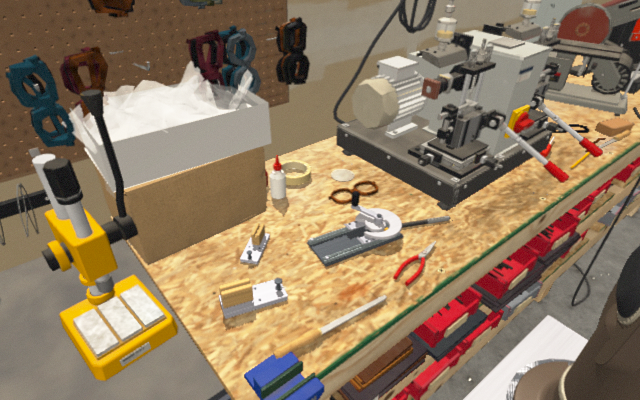

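```bash
cat > h.py <<'E'
import numpy as np,cv2
from plant import eyes,telemetry
def cal(c):
    d=eyes.get_calibration(c); return [np.array(d[k],float) for k in('K','dist','rvec','tvec')]
def ray(c,px,z):
    K,D,r,t=cal(c); R=cv2.Rodrigues(r)[0]
    u=cv2.undistortPoints(np.array([[px]],float),K,D)[0,0]
    o=-R.T@t.ravel(); d=R.T@np.array([u[0],u[1],1]); return o+d*(z-o[2])/d[2]
def proj(c,P):
    K,D,r,t=cal(c); return cv2.projectPoints(np.array(P,float).reshape(-1,3),r,t,K,D)[0].reshape(-1,2)
E
python3 - <<'E'
from h import *
for c in('top','scene','wrist'):
    K,D,r,t=cal(c);R=cv2.Rodrigues(r)[0];print(c,-R.T@t.ravel(),K[0,0],R[2])
im=cv2.imread('pics/top0.png')
cv2.imwrite('pics/top0c.png',cv2.resize(im[130:280,220:420],None,fx=4,fy=4,interpolation=cv2.INTER_CUBIC))
E
```

```text
top [500.9230029   62.09849373 987.19182245] 369.7042986689816 [ 0.0616665   0.00938665 -0.99805267]
scene [ 35.13244572 508.18157905 611.04330175] 415.138875612729 [ 0.61413    -0.5149862  -0.59802472]
wrist [ 251.69043169 -577.47272184  384.53303638] 278.49168678705763 [-0.29164909 -0.08300024 -0.9529175 ]
```

View pics/top0c.png

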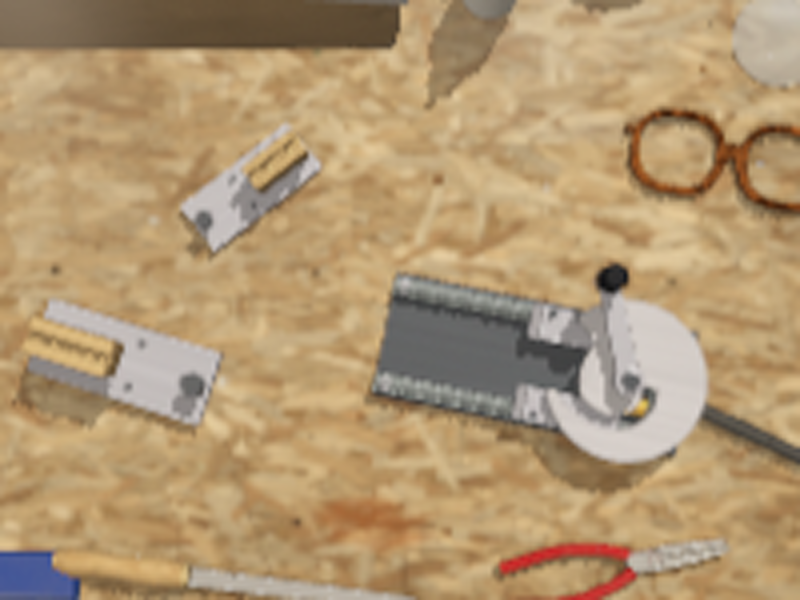

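```bash
python3 - <<'E'
from h import *
f=lambda x,y:(220+(x+.5)/4-.5,130+(y+.5)/4-.5)
for n,p,z in(('rl',(48,300),12),('fl',(222,352),12),('fr',(198,427),12),('stud',(191,382),33),('blk c',(72,347),50),
 ('cam',(627.5,381),33),('knobtop',(612,274),85),('ch l',(397,275),18),('ch r',(373,393),18)):
    print(n,ray('top',f(*p),z).round(1))
print(ray('scene',(279,287),33))
E
```

```text
rl [551.3 304.1  12. ]
fl [519.7 187.8  12. ]
fr [470.1 202.   12. ]
stud [499.5 204.4  33. ]
blk c [519.8 278.2  50. ]
cam [507.1 -76.6  33. ]
knobtop [571.8 -58.6  85. ]
ch l [573.   73.6  18. ]
ch r [495.3  87.3  18. ]
[483.04067203 214.79156257  33.        ]
```

```bash
python3 -m pendant '0 0 0.3 0 0 0;0.05 0.1 0.6 0 0 0;0.2 0.3 0.65 0 0 0;0.3 0.5 0.65 0 0 0;0.4 0.7 0.65 0 0 0;0.5 0.9 0.65 0 0 0;0.55 1 0.65 0 0 0' 0 && python3 -m pendant '0.1 0.2 0 0 0 0.04;0.2 0.4 0 0 0 0.08;0.3 0.6 0 0 0 0.12;0.4 0.8 0 0 0 0.16;0.5 1 0 0 0 0.2;0.5 1 0 0 0 0.2'&& python3 -m pendant '0.1 0.2 0 0 0 0.04;0.2 0.4 0 0 0 0.08;0.3 0.6 0 0 0 0.12;0.4 0.8 0 0 0 0.1256;0.4 1 0 0 0 0.1256;0.4 1 0 0 0 0.1256'
```

```text
time: 1.08
tool_pos: [273.6, -417.1, 352.7]
tcp_rot: [[0.275, 0.001, 0.961], [-0.961, -0.001, 0.275], [0.002, -1.0, 0.0]]
force: [1.0, -0.1, 0.7]
grip_width: 88.1
time: 1.58
tool_pos: [375.1, -213.2, 352.5]
tcp_rot: [[0.796, 0.002, 0.605], [-0.605, 0.0, 0.796], [0.001, -1.0, 0.001]]
force: [0.4, -0.5, 0.1]
grip_width: 88.2
time: 2.08
tool_pos: [453.3, -11.7, 352.3]
tcp_rot: [[0.966, 0.001, 0.258], [-0.258, 0.002, 0.966], [0.0, -1.0, 0.003]]
force: [-0.4, 0.2, 0.4]
grip_width: 87.4
```

```bash
python3 - <<'E'
from h import *
im=eyes.read_camera('wrist'); cv2.imwrite('pics/w1.png',im[:,:,::-1])
d=cal('wrist'); np.save('w1cal.npy',np.array(d,dtype=object),allow_pickle=True)
# predicted overlay
o=np.array([507.1,-76.6]);a=np.radians(-99.8);ex=np.array([np.cos(a),np.sin(a)]);ey=np.array([-ex[1],ex[0]])
for x,y,z in((0,0,33),(-160,26.5,18),(-160,-26.5,18),(65*np.cos(np.radians(115)),65*np.sin(np.radians(115)),85.5)):
    print(proj('wrist',[*(o+x*ex+y*ey),z]))
E
```

```text
[[359.71189718 191.82354221]]
[[369.48850955  96.24005073]]
[[337.93153838  99.20637525]]
[[400.52381496 180.58920212]]
```

View pics/w1.png

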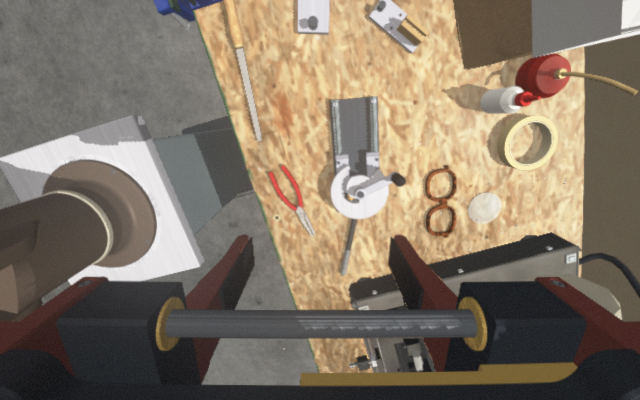

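```bash
python3 -m pendant '0.1 0.2 0 0 0 0;0.15 0.4 0 0 0 0;0.2 0.6 0 0 0 0;0.25 0.8 -0.1 0 0 0;0.285 1 -0.3 0 0 0' && python3 -m pendant '0 0.2 -0.1 0 0 0;0 0.41 -0.3 0 0 0;0 0.41 -0.5 0 0 0;0 0.41 -0.55 0 0 0;0 0.41 -0.55 0 0 0;0 0.41 -0.55 0 0 0;0 0.41 -0.55 0 0 0'; python3 - <<'E'
from h import *
im=eyes.read_camera('wrist'); cv2.imwrite('pics/w2.png',im[:,:,::-1])
np.save('w2cal.npy',np.array(cal('wrist'),dtype=object),allow_pickle=True)
print(telemetry.get_state()['tool_pos'])
o=np.array([510.8,252.7]);a=np.radians(-105.4);ex=np.array([np.cos(a),np.sin(a)]);ey=np.array([-ex[1],ex[0]])
for x,y,z in((50,0,33),(60,25,12),(60,-25,12),(-60,25,12),(-60,-25,12),(-30,0,50)):
    print((x,y,z),proj('wrist',[*(o+x*ex+y*ey),z]))
E
```

```text
time: 2.55
tool_pos: [509.1, 168.4, 308.1]
tcp_rot: [[0.964, 0.005, 0.266], [-0.266, 0.002, 0.964], [0.005, -1.0, 0.003]]
force: [1.0, -0.4, 1.1]
grip_width: 87.7
time: 3.13
tool_pos: [508.3, 247.3, 197.8]
tcp_rot: [[0.964, 0.002, 0.267], [-0.267, 0.0, 0.964], [0.002, -1.0, 0.001]]
force: [0.5, -0.1, 0.6]
grip_width: 87.8
[508.52166073 247.41758524 198.2600474 ]
(50, 0, 33) [[322.14896875 221.45981919]]
(60, 25, 12) [[340.67076525 222.62339177]]
(60, -25, 12) [[303.42347381 222.77234756]]
(-60, 25, 12) [[342.44934476 130.49402933]]
(-60, -25, 12) [[301.27115495 130.62728959]]
(-30, 0, 50) [[322.13130957 160.05564129]]
```

View pics/w2.png

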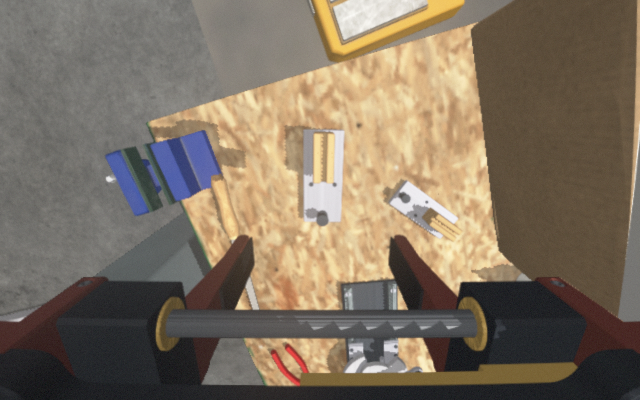

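```bash
python3 - <<'E'
import cv2
im=cv2.imread('pics/w2.png')
cv2.imwrite('pics/w2c.png',cv2.resize(im[115:235,260:460],None,fx=4,fy=4,interpolation=cv2.INTER_CUBIC))
E
```

```text
(no output)
```

View pics/w2c.png

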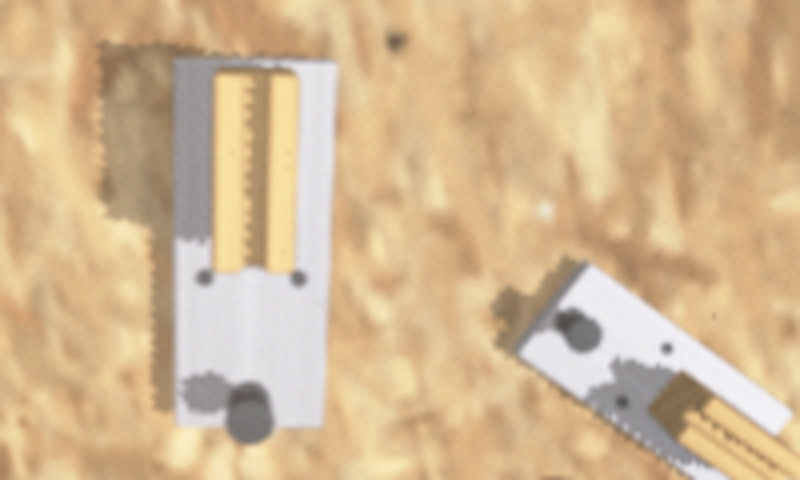

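```bash
python3 - <<'E'
from h import *
f=lambda x,y:(260+(x+.5)/4-.5,115+(y+.5)/4-.5)
K,D,r,t=np.load('w2cal.npy',allow_pickle=True)
from scipy.optimize import least_squares
obs=[((338,62),(-60,25,12)),((175,58),(-60,-25,12)),((176,428),(60,-25,12)),((326,428),(60,25,12)),((249,420),(50,0,33)),((214,70),(-58,-12,50)),((299,70),(-58,12,50)),((214,272),(-2,-12,50)),((299,272),(-2,12,50))]
px=np.array([f(*o[0]) for o in obs]);M=np.array([o[1] for o in obs],float)
def res(p):
    c,s=np.cos(p[2]),np.sin(p[2]);W=np.c_[p[0]+c*M[:,0]-s*M[:,1],p[1]+s*M[:,0]+c*M[:,1],M[:,2]]
    return (cv2.projectPoints(W,np.array(r,float),np.array(t,float),np.array(K,float),np.array(D,float))[0][:,0]-px).ravel()
s=least_squares(res,[510,252,-1.84]);p=s.x
print(p[:2],np.degrees(p[2]),s.fun.reshape(-1,2).round(2))
print('grip',p[0]-30*np.cos(p[2]),p[1]-30*np.sin(p[2]))
st=telemetry.get_state();print(st['tool_pos'],np.degrees(np.arctan2(st['tcp_rot'][1,0],st['tcp_rot'][0,0])))
E
```

```text
[512.51753525 254.19006089] -106.26448732474034 [[ 0.13 -0.91]
 [-0.36 -0.43]
 [ 0.03 -0.44]
 [-0.17 -0.06]
 [ 0.67  0.42]
 [-0.15  0.26]
 [ 0.74  0.54]
 [-0.32  0.13]
 [-0.58  0.37]]
grip 520.919687905101 282.98943294164854
[508.52166073 247.41758524 198.2600474 ] -15.519374309665471
```

```bash
python3 -m pendant '0.03 0.09 -0.15 0 0 -0.004;0.0625 0.178 -0.35 0 0 -0.004;0.0625 0.178 -0.55 0 0 -0.004;0.0625 0.178 -0.72 0 0 -0.004;0.0625 0.178 -0.84 0 0 -0.004;0.0625 0.178 -0.90 0 0 -0.004;0.0625 0.178 -0.91 0 0 -0.004;0.0625 0.178 -0.91 0 0 -0.004;0.0625 0.178 -0.91 0 0 -0.004' 0
```

```text
time: 3.93
tool_pos: [521.2, 284.2, 16.5]
tcp_rot: [[0.96, 0.003, 0.279], [-0.279, 0.002, 0.96], [0.003, -1.0, 0.002]]
force: [-0.2, 0.0, 0.4]
grip_width: 87.7
```

```bash
python3 -m pendant '0 0 0 0 0 0;0 0 0 0 0 0;0 0 0 0 0 0;0 0 0 0 0 0;0 0 0 0 0 0;0 0 0 0 0 0;0 0 0 0 0 0;0 0 0 0 0 0;0 0 0 0 0 0;0 0 0 0 0 0' 0.8 35
```

```text
time: 4.77
tool_pos: [519.7, 283.6, 14.2]
tcp_rot: [[0.961, 0.0, 0.278], [-0.278, 0.0, 0.961], [0.0, -1.0, 0.0]]
force: [1.6, -0.3, -0.8]
grip_width: 24.6
```

```bash
python3 -m pendant '0 0 0.1 0 0 0;0 0 0.25 0 0 0;0 0 0.45 0 0 0.01;0 -0.1 0.65 0 0 0.02;0 -0.3 0.85 0 0 0.0355;0 -0.5 0.95 0 0 0.0355;0 -0.7 0.95 0 0 0.0355;0 -0.9 0.95 0 0 0.0355;0 -1 0.95 0 0 0.0355;0 -1 0.95 0 0 0.0355' && python3 -m pendant '0 -0.2 0 0 0 0;0 -0.4 0 0 0 0;0 -0.6 0 0 0 0;0 -0.7 0 0 0 0;0 -0.7 0 0 0 0;0 -0.7 0 0 0 0;0 -0.7 0 0 0 0'; python3 - <<'E'
from h import *
im=eyes.read_camera('wrist'); cv2.imwrite('pics/w3.png',im[:,:,::-1])
np.save('w3cal.npy',np.array(cal('wrist'),dtype=object),allow_pickle=True)
im=im[:,:,::-1]
cv2.imwrite('pics/w3c.png',cv2.resize(im[40:240,210:430],None,fx=3,fy=3,interpolation=cv2.INTER_CUBIC))
E
```

```text
time: 5.6
tool_pos: [519.6, 74.1, 203.4]
tcp_rot: [[0.984, -0.002, 0.179], [-0.179, -0.006, 0.984], [-0.001, -1.0, -0.006]]
force: [-0.9, -1.9, -4.9]
grip_width: 23.9
time: 6.18
tool_pos: [519.3, -55.3, 203.9]
tcp_rot: [[0.986, -0.001, 0.169], [-0.169, 0.001, 0.986], [-0.001, -1.0, 0.001]]
force: [-0.7, -0.3, -3.5]
grip_width: 24.0
```

View pics/w3.png

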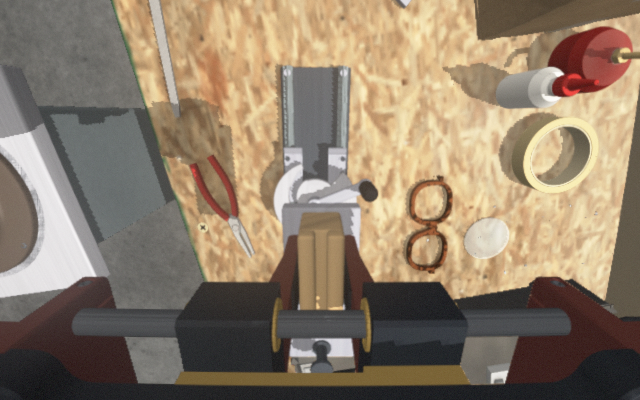

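View pics/w3c.png

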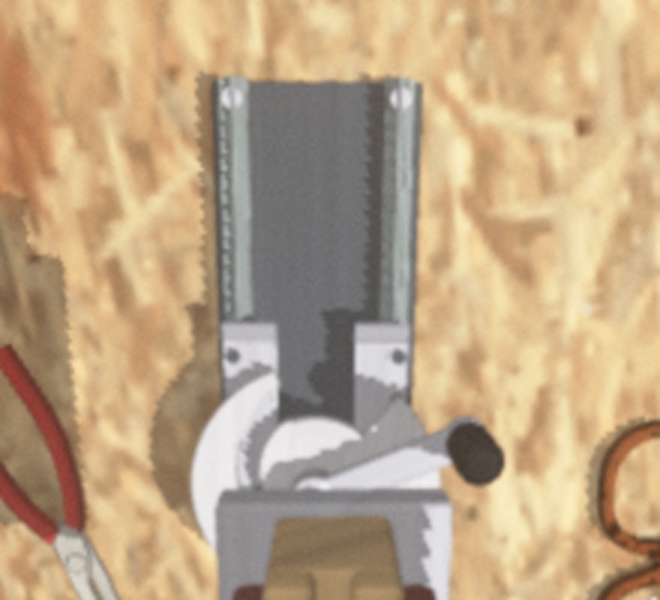

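```bash
python3 - <<'E'
from h import *
from scipy.optimize import least_squares
f=lambda x,y:(210+(x+.5)/3-.5,40+(y+.5)/3-.5)
C=np.load('w3cal.npy',allow_pickle=True); C=[np.array(c,float) for c in C]
k=np.radians(115)
# model pt, px, mask(use u,v)
obs=[((-160,0,18),f(319,79),(1,1)),((-150,0,18),f(317,98),(1,0)),((-68,0,22),f(316.4,323),(1,1)),((-60,0,22),f(315,356),(1,0)),((65*np.cos(k),65*np.sin(k),85.5),f(475,453),(1,1))]
top=[((0,0,33),(220+628/4-.5,130+381.5/4-.5)),((-160,0,18),(220+385.5/4-.5,130+334.5/4-.5)),((65*np.cos(k),65*np.sin(k),85.5),(220+612.5/4-.5,130+274.5/4-.5))]
T=cal('top')
def pr(C,W): return cv2.projectPoints(W,C[2],C[3],C[0],C[1])[0][:,0]
def tf(p,M):
    M=np.array(M,float);c,s=np.cos(p[2]),np.sin(p[2]);return np.c_[p[0]+c*M[:,0]-s*M[:,1],p[1]+s*M[:,0]+c*M[:,1],M[:,2]]
def rw(p): return ((pr(C,tf(p,[o[0] for o in obs]))-np.array([o[1] for o in obs]))*np.array([o[2] for o in obs])).ravel()
def rt(p): return (pr(T,tf(p,[o[0] for o in top]))-np.array([o[1] for o in top])).ravel()
for n,F in(('w',rw),('t',rt),('both',lambda p:np.r_[rw(p),rt(p)])):
    s=least_squares(F,[507,-76,-1.74]);p=s.x;print(n,p[:2],np.degrees(p[2]),s.fun.reshape(-1,2).round(2).tolist())
    print('  ch-140',tf(p,[(-140,0,0),(-170,0,0),(-114,0,0)])[:,:2].round(1).tolist())
st=telemetry.get_state();print(st['tool_pos'],np.degrees(np.arctan2(st['tcp_rot'][1,0],st['tcp_rot'][0,0])))
E
```

```text
w [506.28993141 -73.78747159] -100.4475407387717 [[-0.77, -1.57], [-0.17, 0.0], [-0.52, -0.86], [-0.09, -0.0], [1.38, 2.48]]
  ch-140 [[531.7, 63.9], [537.1, 93.4], [527.0, 38.3]]
t [508.2184278  -76.67702609] -99.28325081937787 [[0.05, -0.43], [-0.3, -0.0], [0.23, 0.41]]
  ch-140 [[530.8, 61.5], [535.6, 91.1], [526.6, 35.8]]
both [506.71222882 -74.29422453] -100.204548991284 [[-0.92, -1.16], [-0.28, 0.0], [-0.34, -0.5], [0.11, -0.0], [1.74, 2.65], [-0.89, 0.14], [-1.03, -0.41], [-0.34, 0.9]]
  ch-140 [[531.5, 63.5], [536.8, 93.0], [526.9, 37.9]]
[519.38076667 -54.75216535 203.99200903] -9.63861998810597
```

```bash
python3 - <<'E'
from h import *
from scipy.optimize import least_squares
f=lambda x,y:(210+(x+.5)/3-.5,40+(y+.5)/3-.5)
C=[np.array(c,float) for c in np.load('w3cal.npy',allow_pickle=True)]
obs=[((-160,0,18),f(319,79),(1,1)),((-150,0,18),f(317,98),(1,0)),((-68,0,22),f(316.4,323),(1,1)),((-60,0,22),f(315,356),(1,0))]
def pr(C,W): return cv2.projectPoints(W,C[2],C[3],C[0],C[1])[0][:,0]
def tf(p,M):
    M=np.array(M,float);c,s=np.cos(p[2]),np.sin(p[2]);return np.c_[p[0]+c*M[:,0]-s*M[:,1],p[1]+s*M[:,0]+c*M[:,1],M[:,2]]
def rw(p): return ((pr(C,tf(p,[o[0] for o in obs]))-np.array([o[1] for o in obs]))*np.array([o[2] for o in obs])).ravel()
s=least_squares(rw,[507,-76,-1.74]);p=s.x;print(p[:2],np.degrees(p[2]),s.fun.reshape(-1,2).round(2).tolist())
print(tf(p,[(-140,0,0),(-170,0,0),(-114,0,0)])[:,:2].round(1).tolist())
print('knob pred',[((pr(C,tf(p,[(-27.5,58.9,z)]))-[209.7,39.7])*3).round(0).tolist() for z in(51,68,85.5)])
# held peg: rear slide edge predicted px vs seen (218,490)-(450,492) crop
st=telemetry.get_state();R=st['tcp_rot'];t=st['tool_pos']
g=[(x,y,z) for x,y,z in((-60,-25,12),(-60,25,12),(-60,0,12))]
a=np.arctan2(R[1,0],R[0,0])-np.pi/2
c=np.array([t[0]+30*np.cos(a),t[1]+30*np.sin(a)])
W=tf([*c,a],g);W[:,2]+=t[2]-15.5
print('peg rear pred crop',((pr(C,W)-[209.7,39.7])*3).round(1).tolist())
E
```

```text
[506.2285689  -75.17000736] -100.59009251228797 [[-0.26, -0.25], [0.32, 0.0], [-0.23, 0.29], [0.18, -0.0]]
[[532.0, 62.4], [537.5, 91.9], [527.2, 36.9]]
knob pred [[[465.0, 440.0]], [[472.0, 451.0]], [[479.0, 464.0]]]
peg rear pred crop [[218.8, 496.5], [458.7, 496.3], [338.8, 496.4]]
```

```bash
python3 -m pendant '0.02 0.2 0 0 0 -0.002;0.05 0.4 -0.05 0 0 -0.0036;0.089 0.6 -0.15 0 0 -0.0036;0.089 0.734 -0.35 0 0 -0.0036;0.089 0.734 -0.55 0 0 -0.0036;0.089 0.734 -0.7 0 0 -0.0036;0.089 0.734 -0.795 0 0 -0.0036;0.089 0.734 -0.795 0 0 -0.0036;0.089 0.734 -0.795 0 0 -0.0036;0.089 0.734 -0.795 0 0 -0.0036'; python3 - <<'E'
from h import *
im=eyes.read_camera('wrist')[:,:,::-1]; cv2.imwrite('pics/w4.png',im)
im=eyes.read_camera('top')[:,:,::-1]
cv2.imwrite('pics/t4c.png',cv2.resize(im[150:270,260:420],None,fx=5,fy=5,interpolation=cv2.INTER_CUBIC))
im=eyes.read_camera('scene')[:,:,::-1]
cv2.imwrite('pics/s4c.png',cv2.resize(im[170:320,230:430],None,fx=4,fy=4,interpolation=cv2.INTER_CUBIC))
E
```

```text
time: 7.07
tool_pos: [538.3, 91.8, 46.7]
tcp_rot: [[0.984, 0.002, 0.179], [-0.179, 0.001, 0.984], [0.002, -1.0, 0.001]]
force: [0.5, 0.2, -1.8]
grip_width: 24.1
```

View pics/w4.png

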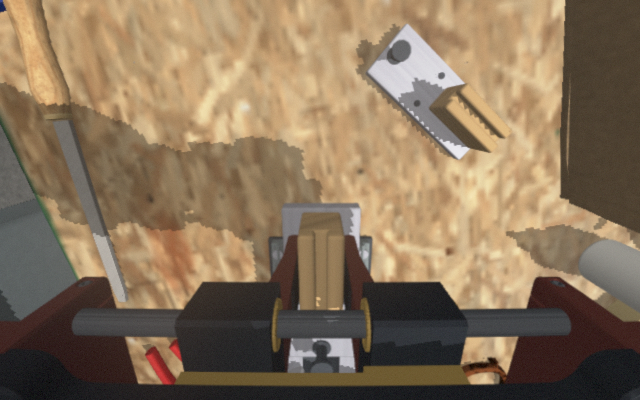

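View pics/t4c.png

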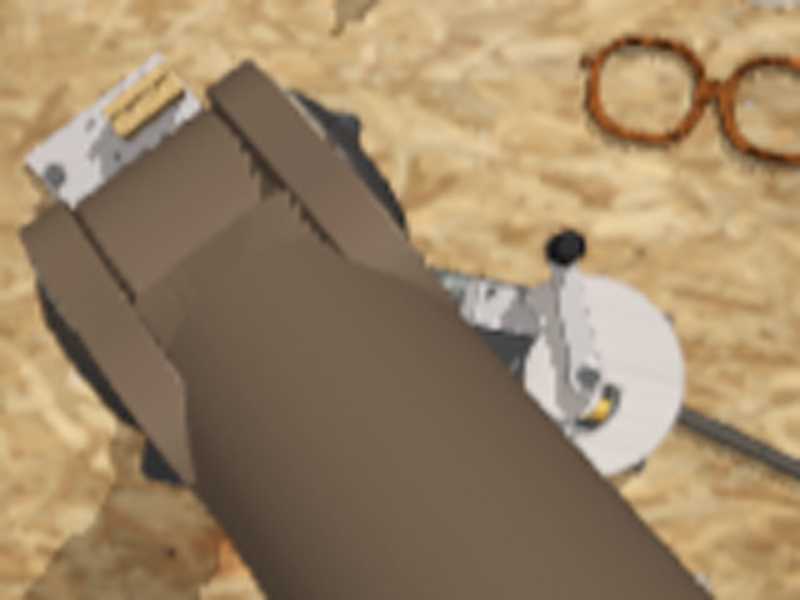

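View pics/s4c.png

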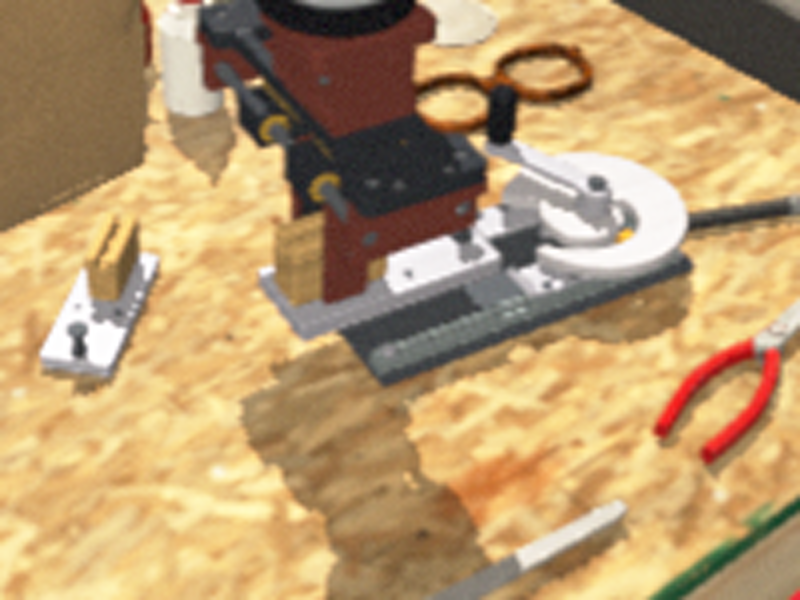

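```bash
python3 - <<'E'
import cv2
im=cv2.imread('pics/w4.png')
cv2.imwrite('pics/w4c.png',cv2.resize(im[190:290,250:390],None,fx=5.5,fy=5.5,interpolation=cv2.INTER_CUBIC))
E
```

```text
(no output)
```

View pics/w4c.png

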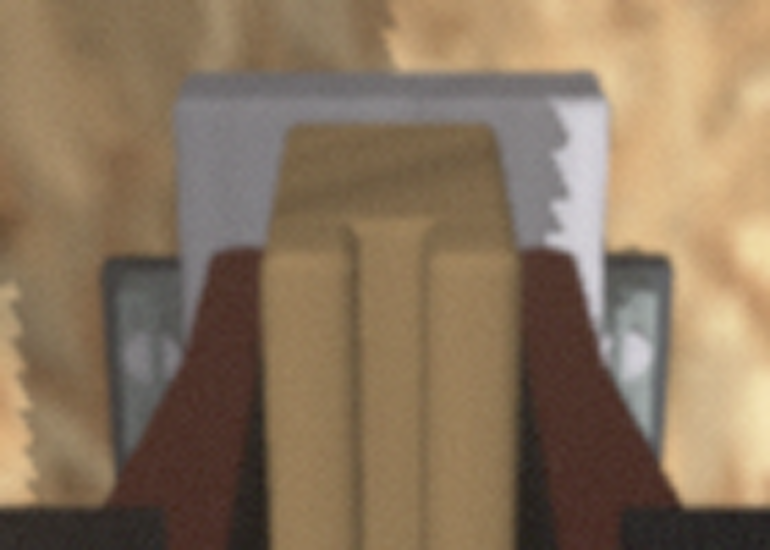

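```bash
python3 -m pendant '-0.0035 0 -0.03 0 0 0;-0.0035 0 -0.06 0 0 0;-0.0035 0 -0.085 0 0 0;-0.0035 0 -0.1 0 0 0;-0.0035 0 -0.115 0 0 0;-0.0035 0 -0.115 0 0 0;-0.0035 0 -0.115 0 0 0'; python3 - <<'E'
from h import *
im=eyes.read_camera('wrist')[:,:,::-1]
cv2.imwrite('pics/w5c.png',cv2.resize(im[190:290,250:390],None,fx=5.5,fy=5.5,interpolation=cv2.INTER_CUBIC))
im=eyes.read_camera('scene')[:,:,::-1]
cv2.imwrite('pics/s5c.png',cv2.resize(im[200:300,270:420],None,fx=5,fy=5,interpolation=cv2.INTER_CUBIC))
E
```

```text
time: 7.8
tool_pos: [536.5, 90.5, 21.9]
tcp_rot: [[0.984, -0.001, 0.18], [-0.18, 0.0, 0.984], [-0.001, -1.0, -0.0]]
force: [0.3, 0.2, -4.1]
grip_width: 23.8
```

View pics/w5c.png

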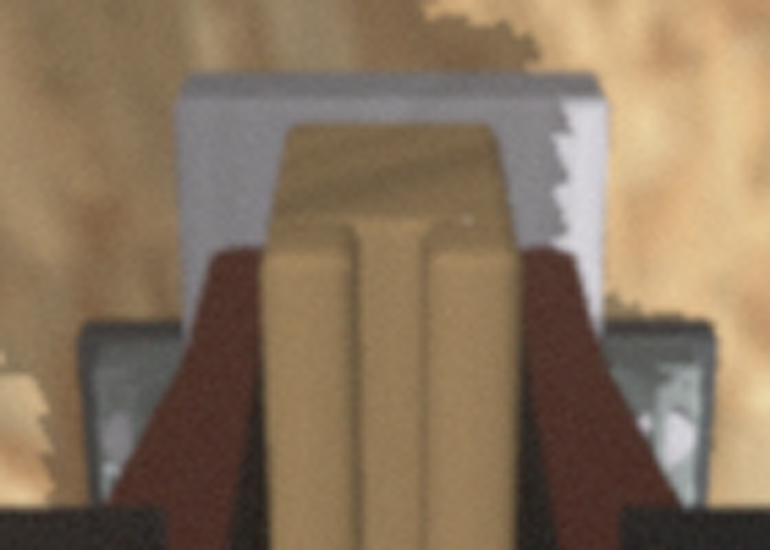

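View pics/s5c.png

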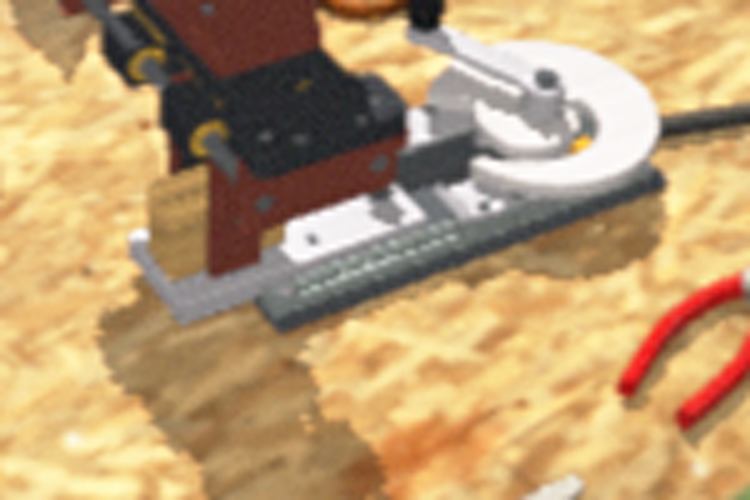

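```bash
python3 -m pendant '0 0 -0.005 0 0 0;0 0 -0.01 0 0 0;0 0 -0.01 0 0 0;0 0 -0.01 0 0 0;0 0 -0.01 0 0 0'; python3 -m pendant '0 0 0 0 0 0;0 0 0 0 0 0'
```

```text
time: 8.32
tool_pos: [536.7, 90.4, 20.2]
tcp_rot: [[0.984, 0.0, 0.18], [-0.18, 0.0, 0.984], [0.0, -1.0, 0.0]]
force: [0.5, 0.3, -2.8]
grip_width: 23.7
time: 8.48
tool_pos: [536.7, 90.4, 20.2]
tcp_rot: [[0.984, 0.0, 0.18], [-0.18, -0.0, 0.984], [0.0, -1.0, -0.0]]
force: [-0.0, 0.1, -2.9]
grip_width: 24.0
```

```bash
python3 -m pendant '0 0 -0.004 0 0 0;0 0 -0.004 0 0 0;0 0 -0.004 0 0 0'; python3 -m pendant '0 0 -0.004 0 0 0;0 0 -0.004 0 0 0;0 0 -0.004 0 0 0'
```

```text
time: 8.73
tool_pos: [536.9, 90.5, 20.1]
tcp_rot: [[0.984, 0.001, 0.181], [-0.181, -0.0, 0.984], [0.001, -1.0, -0.0]]
force: [-1.4, -0.4, 4.9]
grip_width: 23.7
time: 8.98
tool_pos: [537.2, 90.6, 20.1]
tcp_rot: [[0.984, 0.001, 0.18], [-0.18, -0.001, 0.984], [0.001, -1.0, -0.0]]
force: [-4.6, -0.5, 12.9]
grip_width: 23.8
```

```bash
python3 -m pendant '0 0 0.005 0 0 0;-0.009 -0.049 0.005 0 0 0;-0.018 -0.098 0.005 0 0 0;-0.0225 -0.123 0.005 0 0 0;-0.0225 -0.123 0.005 0 0 0'
```

```text
time: 9.4
tool_pos: [532.7, 63.4, 20.1]
tcp_rot: [[0.983, 0.001, 0.183], [-0.183, -0.001, 0.983], [0.001, -1.0, -0.001]]
force: [0.8, -2.9, 6.7]
grip_width: 23.9
```

```bash
python3 -m pendant '-0.005 -0.025 0 0 0 0;-0.009 -0.05 0 0 0 0;-0.0135 -0.074 0 0 0 0;-0.0135 -0.074 0 0 0 0;-0.0135 -0.074 0 0 0 0'
```

```text
time: 9.82
tool_pos: [529.9, 49.2, 20.1]
tcp_rot: [[0.983, 0.001, 0.182], [-0.182, -0.001, 0.983], [0.001, -1.0, -0.001]]
force: [-0.1, -1.4, 8.0]
grip_width: 23.9
```

```bash
python3 -m pendant '-0.003 -0.015 0.001 0 0 0;-0.0065 -0.0345 0.001 0 0 0;-0.0065 -0.0345 0.001 0 0 0'; for i in 1 ; do python3 -m pendant '-0.001 -0.006 0 0 0 0;-0.002 -0.012 0 0 0 0;-0.002 -0.012 0 0 0 0'; done
```

```text
time: 10.07
tool_pos: [528.4, 42.8, 20.1]
tcp_rot: [[0.983, 0.001, 0.181], [-0.181, -0.0, 0.983], [0.001, -1.0, -0.0]]
force: [1.2, 0.1, 7.1]
grip_width: 23.5
time: 10.32
tool_pos: [528.1, 41.1, 20.1]
tcp_rot: [[0.984, 0.001, 0.181], [-0.181, 0.0, 0.984], [0.001, -1.0, 0.0]]
force: [0.2, 1.0, 6.1]
grip_width: 23.8
```

```bash
python3 -m pendant '-0.001 -0.006 0 0 0 0;-0.002 -0.012 0 0 0 0;-0.002 -0.012 0 0 0 0'; python3 - <<'E'
from h import *
im=eyes.read_camera('scene')[:,:,::-1]
cv2.imwrite('pics/s6c.png',cv2.resize(im[190:290,290:420],None,fx=6,fy=6,interpolation=cv2.INTER_CUBIC))
E
```

```text
time: 10.57
tool_pos: [527.7, 38.7, 20.1]
tcp_rot: [[0.984, 0.001, 0.181], [-0.181, 0.0, 0.984], [0.001, -1.0, 0.0]]
force: [0.8, 1.8, 6.4]
grip_width: 23.8
```

View pics/s6c.png

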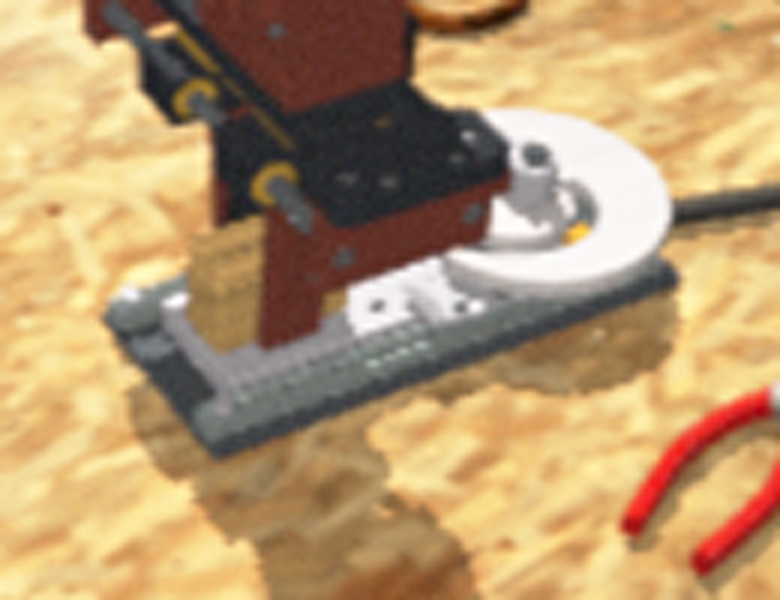

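```bash
python3 -m pendant '-0.001 -0.005 0 0 0 0;-0.0015 -0.0075 0 0 0 0;-0.0015 -0.0075 0 0 0 0'; python3 -m pendant '-0.001 -0.005 0 0 0 0;-0.0015 -0.0075 0 0 0 0;-0.0015 -0.0075 0 0 0 0'
```

```text
time: 10.87
tool_pos: [527.6, 38.0, 20.1]
tcp_rot: [[0.984, 0.001, 0.18], [-0.18, 0.001, 0.984], [0.001, -1.0, 0.001]]
force: [1.5, 4.0, 5.9]
grip_width: 23.9
time: 11.12
tool_pos: [527.5, 38.0, 20.2]
tcp_rot: [[0.984, 0.002, 0.179], [-0.179, 0.003, 0.984], [0.001, -1.0, 0.003]]
force: [1.6, 8.0, 4.3]
grip_width: 24.1
```

```bash
python3 -m pendant '0 0.001 0.003 0 0 0;0 0.001 0.003 0 0 0' && python3 -m pendant '0 0 0 0 0 0;0 0 0 0 0 0;0 0 0 0 0 0;0 0 0 0 0 0;0 0 0 0 0 0;0 0 0.1 0 0 0;0 0 0.3 0 0 0;0 0 0.5 0 0 0;0 0 0.65 0 0 0;0 0 0.65 0 0 0' 0.5; python3 - <<'E'
from h import *
im=eyes.read_camera('wrist')[:,:,::-1];cv2.imwrite('pics/w7.png',im)
im=eyes.read_camera('scene')[:,:,::-1]
cv2.imwrite('pics/s7c.png',cv2.resize(im[190:290,290:420],None,fx=6,fy=6,interpolation=cv2.INTER_CUBIC))
E
```

```text
time: 11.28
tool_pos: [527.3, 38.0, 20.4]
tcp_rot: [[0.984, 0.001, 0.179], [-0.179, 0.002, 0.984], [0.001, -1.0, 0.003]]
force: [3.4, 6.5, -1.4]
grip_width: 23.6
time: 12.12
tool_pos: [529.9, 37.2, 156.2]
tcp_rot: [[0.984, 0.009, 0.181], [-0.181, 0.0, 0.984], [0.009, -1.0, 0.002]]
force: [0.6, -0.3, 0.0]
grip_width: 43.8
```

View pics/s7c.png

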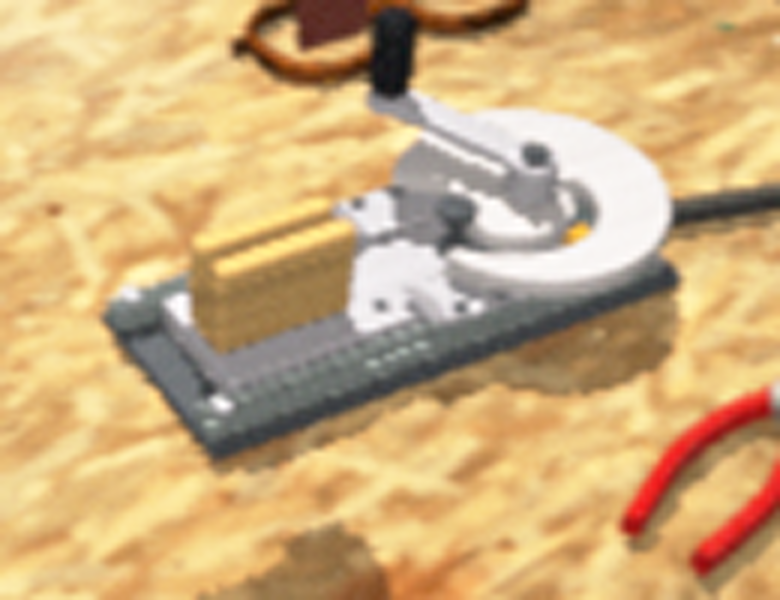

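View pics/w7.png

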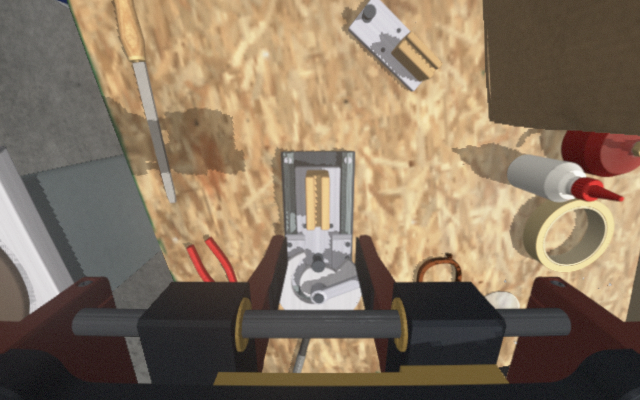

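```bash
python3 -m pendant '0.05 -0.15 0 0 0 0;0.13 -0.33 0 0 0 0;0.202 -0.476 0 0 0 0;0.202 -0.476 0 0 0 0;0.202 -0.476 0 0 0 0' 0.3; python3 - <<'E'
from h import *
im=eyes.read_camera('wrist')[:,:,::-1];cv2.imwrite('pics/w8.png',im)
for z in (85.5,68,52): print(proj('wrist',[570.3,-58,z]),proj('top',[570.3,-58,z]),proj('scene',[570.3,-58,z]))
s=telemetry.get_state();print(s['tool_pos'],s['force'])
im=eyes.read_camera('scene')[:,:,::-1]
cv2.imwrite('pics/s8c.png',cv2.resize(im[150:250,300:430],None,fx=6,fy=6,interpolation=cv2.INTER_CUBIC))
E
```

```text
time: 12.63
tool_pos: [566.4, -61.0, 148.1]
tcp_rot: [[0.983, -0.003, 0.184], [-0.184, 0.0, 0.983], [-0.003, -1.0, -0.0]]
force: [-0.7, 0.6, -0.5]
grip_width: 61.4
[[327.04013679 215.04445636]] [[372.41209791 198.71977501]] [[355.34983634 192.17820081]]
[[326.6946829  208.49375095]] [[371.46619117 199.23643448]] [[354.74306182 198.53386335]]
[[326.4158686  203.20891643]] [[370.63224523 199.69194177]] [[354.20050234 204.22225489]]
[566.08268771 -58.88591051 148.55406977] [-0.82566211  0.39934688  0.3396865 ]
```

View pics/w8.png

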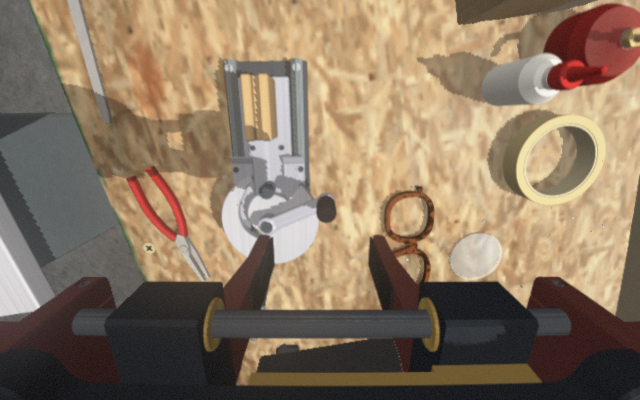

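View pics/s8c.png

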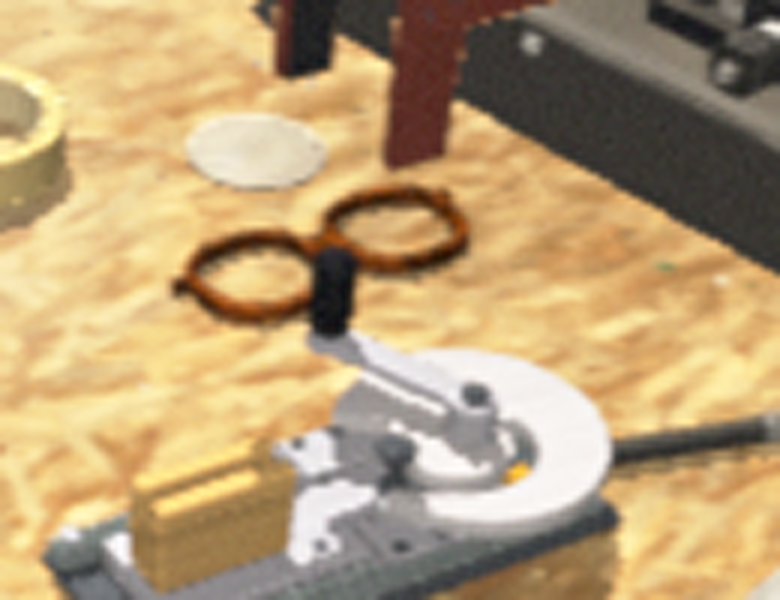

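```bash
python3 -m pendant '0.021 0.005 -0.1 0 0 0;0.021 0.005 -0.2 0 0 0;0.021 0.005 -0.35 0 0 0;0.021 0.005 -0.42 0 0 0;0.021 0.005 -0.4525 0 0 0;0.021 0.005 -0.4525 0 0 0;0.021 0.005 -0.4525 0 0 0'; python3 -m pendant '0 0 0 0 0 0'
```

```text
time: 13.32
tool_pos: [571.4, -56.6, 60.3]
tcp_rot: [[0.984, 0.0, 0.179], [-0.179, 0.0, 0.984], [-0.0, -1.0, 0.0]]
force: [0.9, 0.5, -0.3]
grip_width: 61.6
time: 13.4
tool_pos: [572.1, -57.0, 61.1]
tcp_rot: [[0.984, 0.002, 0.18], [-0.18, 0.0, 0.984], [0.002, -1.0, 0.0]]
force: [-0.3, -0.4, 0.1]
grip_width: 61.4
```

```bash
python3 -m pendant '-0.007 -0.004 -0.005 0 0 0;-0.007 -0.004 -0.005 0 0 0;-0.007 -0.004 -0.005 0 0 0;-0.007 -0.004 -0.005 0 0 0;-0.007 -0.004 -0.005 0 0 0;-0.007 -0.004 -0.005 0 0 0;-0.007 -0.004 -0.005 0 0 0;-0.007 -0.004 -0.005 0 0 0' 0.9 25;python3 -m pendant '0 0 0 0 0 0'
```

```text
time: 14.07
tool_pos: [570.7, -58.5, 59.0]
tcp_rot: [[0.984, 0.001, 0.181], [-0.181, 0.0, 0.984], [0.001, -1.0, 0.0]]
force: [2.7, -0.0, -0.4]
grip_width: 17.5
time: 14.15
tool_pos: [570.6, -58.5, 59.0]
tcp_rot: [[0.984, 0.001, 0.18], [-0.18, 0.0, 0.984], [0.001, -1.0, 0.0]]
force: [2.7, -0.4, -0.3]
grip_width: 17.7
```

```bash
cat > arc.py <<'E'
import sys,numpy as np
from h import telemetry
C=np.array([float(sys.argv[1]),float(sys.argv[2])]);f0=np.radians(14.5)
s=telemetry.get_state();p=s['tool_pos'][:2];F=s['force'][:2];d=p-C;a=np.arctan2(d[1],d[0])
u=d/np.hypot(*d);tg=np.array([u[1],-u[0]])
print('r',np.hypot(*d).round(2),'theta',round(f0-a,3),'resist',round(-F@tg,2),'radial',round(F@u,2),'t',s['time'])
th0=f0-a
for x in map(float,sys.argv[3:]):
    b=f0-x;q=C+65*np.array([np.cos(b),np.sin(b)]);print(x,((q-p)/200).round(4))
E
python3 arc.py 507.3 -74.6 .05 .1 .15 .2 .25 .3 .35 .4 .45
```

```text
r 65.36 theta 0.004 resist -1.01 radial 2.53 t 14.15
0.05 [ 0.0016 -0.015 ]
0.1 [ 0.0045 -0.031 ]
0.15 [ 0.0065 -0.0471]
0.2 [ 0.0078 -0.0633]
0.25 [ 0.0083 -0.0796]
0.3 [ 0.0079 -0.0958]
0.35 [ 0.0067 -0.112 ]
0.4 [ 0.0048 -0.1282]
0.45 [ 0.002  -0.1442]
```

```bash
python3 -m pendant '0.003 -0.015 0 0 0 0;0.006 -0.031 0 0 0 0;0.008 -0.047 0 0 0 0;0.009 -0.063 0 0 0 0;0.0095 -0.0796 0 0 0 0;0.009 -0.0958 0 0 0 0;0.008 -0.112 0 0 0 0;0.006 -0.128 0 0 0 0;0.006 -0.128 0 0 0 0;0.006 -0.128 0 0 0 0'; python3 arc.py 507.3 -74.6 .45 .5 .55 .6 .65 .7 .75 .8 .85
```

```text
time: 14.98
tool_pos: [571.7, -85.6, 59.0]
tcp_rot: [[0.983, 0.001, 0.182], [-0.182, -0.001, 0.983], [0.001, -1.0, -0.001]]
force: [5.2, -2.1, -2.4]
grip_width: 17.4
r 65.34 theta 0.422 resist -1.24 radial 5.51 t 14.9833
0.45 [-0.0033 -0.0086]
0.5 [-0.0069 -0.0244]
0.55 [-0.0112 -0.0401]
0.6 [-0.0164 -0.0555]
0.65 [-0.0223 -0.0706]
0.7 [-0.0289 -0.0854]
0.75 [-0.0363 -0.0999]
0.8 [-0.0444 -0.114 ]
0.85 [-0.0532 -0.1277]
```

```bash
python3 -m pendant '0 -0.009 0 0 0 0;-0.003 -0.025 0 0 0 0;-0.0075 -0.041 0 0 0 0;-0.0125 -0.0565 0 0 0 0;-0.0185 -0.0715 0 0 0 0;-0.025 -0.0865 0 0 0 0;-0.0325 -0.101 0 0 0 0;-0.0405 -0.115 0 0 0 0;-0.0495 -0.1285 0 0 0 0'; python3 arc.py 508 -75 .85 .9 .95 1 1.05 1.1 1.15
```

```text
time: 15.73
tool_pos: [561.6, -110.7, 59.0]
tcp_rot: [[0.984, 0.001, 0.181], [-0.181, -0.001, 0.984], [0.001, -1.0, -0.001]]
force: [5.5, -1.9, -1.2]
grip_width: 17.5
r 64.43 theta 0.841 resist 1.46 radial 5.64 t 15.7333
0.85 [ 0.0007 -0.0041]
0.9 [-0.0088 -0.0173]
0.95 [-0.0189 -0.03  ]
1.0 [-0.0296 -0.0422]
1.05 [-0.0409 -0.0539]
1.1 [-0.0529 -0.0649]
1.15 [-0.0653 -0.0754]
```

```bash
python3 -m pendant '0.0007 -0.004 0 0 0 0;-0.004 -0.011 0 0 0 0;-0.009 -0.0175 0 0 0 0;-0.014 -0.024 0 0 0 0;-0.019 -0.030 0 0 0 0;-0.0243 -0.036 0 0 0 0;-0.0296 -0.042 0 0 0 0'; python3 arc.py 508 -75 1 1.05 1.1 1.15
```

```text
time: 16.32
tool_pos: [555.5, -118.6, 59.0]
tcp_rot: [[0.984, 0.0, 0.181], [-0.181, -0.0, 0.984], [0.001, -1.0, -0.0]]
force: [4.1, -1.6, -0.2]
grip_width: 17.5
r 64.49 theta 0.996 resist 1.54 radial 4.11 t 16.3167
1.0 [ 0.0009 -0.0028]
1.05 [-0.0104 -0.0144]
1.1 [-0.0223 -0.0255]
1.15 [-0.0348 -0.0359]
```

```bash
python3 -m pendant '-0.002 -0.006 0 0 0 0;-0.006 -0.010 0 0 0 0;-0.0104 -0.0144 0 0 0 0;-0.0143 -0.018 0 0 0 0;-0.0183 -0.0218 0 0 0 0;-0.0223 -0.0255 0 0 0 0'; python3 arc.py 508 -75 1.1 1.15 1.2 1.25 1.3
```

```text
time: 16.82
tool_pos: [550.9, -123.2, 59.0]
tcp_rot: [[0.984, 0.0, 0.18], [-0.18, 0.0, 0.984], [0.0, -1.0, 0.0]]
force: [3.0, -0.3, 2.2]
grip_width: 17.3
r 64.51 theta 1.096 resist 2.03 radial 2.23 t 16.8167
1.1 [ 0.0007 -0.0026]
1.15 [-0.0117 -0.0131]
1.2 [-0.0247 -0.0229]
1.25 [-0.0381 -0.0321]
1.3 [-0.0519 -0.0406]
```

```bash
python3 -m pendant '-0.004 -0.005 0 0 0 0;-0.008 -0.009 0 0 0 0;-0.012 -0.0126 0 0 0 0;-0.0163 -0.016 0 0 0 0;-0.0205 -0.0193 0 0 0 0;-0.0247 -0.0225 0 0 0 0'; python3 arc.py 508 -75 1.2 1.25 1.3 1.35 1.4
```

```text
time: 17.32
tool_pos: [546.0, -127.2, 59.0]
tcp_rot: [[0.984, 0.0, 0.18], [-0.18, 0.001, 0.984], [0.0, -1.0, 0.001]]
force: [3.9, 3.2, 2.8]
grip_width: 17.4
r 64.56 theta 1.194 resist 5.05 radial -0.24 t 17.3167
1.2 [-0.0003 -0.0029]
1.25 [-0.0137 -0.0121]
1.3 [-0.0275 -0.0206]
1.35 [-0.0418 -0.0283]
1.4 [-0.0565 -0.0354]
```

```bash
python3 -m pendant '0 0 0 0 0 0;0 0 0 0 0 0'; python3 arc.py 508 -75; python3 -m pendant '-0.0013 -0.001 0 0 0 0;-0.0026 -0.002 0 0 0 0;-0.0039 -0.003 0 0 0 0;-0.0052 -0.004 0 0 0 0'; python3 arc.py 508 -75 1.2 1.22 1.24 1.26 1.3
```

```text
time: 17.48
tool_pos: [545.8, -127.4, 58.9]
tcp_rot: [[0.984, -0.0, 0.18], [-0.18, 0.0, 0.984], [-0.0, -1.0, 0.0]]
force: [1.5, 3.7, 4.9]
grip_width: 17.4
r 64.59 theta 1.199 resist 3.4 radial -2.16 t 17.4833
time: 17.82
tool_pos: [545.0, -127.9, 59.0]
tcp_rot: [[0.984, 0.0, 0.18], [-0.18, 0.001, 0.984], [0.0, -1.0, 0.001]]
force: [2.7, 4.0, 4.6]
grip_width: 17.7
r 64.61 theta 1.213 resist 4.49 radial -1.71 t 17.8167
1.2 [0.0046 0.0009]
1.22 [-0.0007 -0.0028]
1.24 [-0.0061 -0.0064]
1.26 [-0.0115 -0.01  ]
1.3 [-0.0226 -0.0167]
```

```bash
python3 -m pendant '-0.0015 -0.001 0 0 0 0;-0.003 -0.0018 0 0 0 0;-0.0045 -0.0027 0 0 0 0;-0.006 -0.0035 0 0 0 0;-0.0073 -0.0042 0 0 0 0;-0.0087 -0.005 0 0 0 0'; python3 arc.py 508 -75 ; python3 -m pendant '-0.0014 -0.001 0 0 0 0';python3 arc.py 508 -75 
```

```text
time: 18.32
tool_pos: [543.6, -129.0, 59.0]
tcp_rot: [[0.984, 0.001, 0.18], [-0.18, 0.001, 0.984], [0.001, -1.0, 0.001]]
force: [3.0, 4.4, 2.7]
grip_width: 17.3
r 64.64 theta 1.241 resist 4.88 radial -2.01 t 18.3167
time: 18.4
tool_pos: [543.3, -129.1, 59.0]
tcp_rot: [[0.984, 0.001, 0.18], [-0.18, 0.001, 0.984], [0.001, -1.0, 0.001]]
force: [3.9, 5.0, 4.2]
grip_width: 17.2
r 64.61 theta 1.245 resist 6.0 radial -2.09 t 18.4
```

```bash
python3 -m pendant '-0.0014 -0.0009 0 0 0 0' >/dev/null;python3 arc.py 508 -75; python3 -m pendant '-0.0014 -0.0009 0 0 0 0' >/dev/null;python3 arc.py 508 -75; python3 -m pendant '-0.0014 -0.0009 0 0 0 0' >/dev/null;python3 arc.py 508 -75; python3 -m pendant '-0.0014 -0.0009 0 0 0 0' >/dev/null;python3 arc.py 508 -75
```

```text
r 64.6 theta 1.249 resist 4.13 radial -1.9 t 18.4833
r 64.59 theta 1.254 resist 5.29 radial -2.13 t 18.5667
r 64.58 theta 1.258 resist 5.26 radial -2.94 t 18.65
r 64.6 theta 1.262 resist 5.8 radial -2.38 t 18.7333
```

```bash
python3 -m pendant '-0.0014 -0.0008 0 0 0 0;-0.0028 -0.0017 0 0 0 0;-0.0042 -0.0025 0 0 0 0;-0.0056 -0.0034 0 0 0 0;-0.007 -0.0042 0 0 0 0' >/dev/null;python3 arc.py 508 -75; python3 -m pendant '-0.0014 -0.0008 0 0 0 0' >/dev/null;python3 arc.py 508 -75; python3 -m pendant '-0.0014 -0.0008 0 0 0 0' >/dev/null;python3 arc.py 508 -75; python3 -m pendant '-0.0014 -0.0008 0 0 0 0' >/dev/null;python3 arc.py 508 -75;python3 -m pendant '-0.0014 -0.0008 0 0 0 0' >/dev/null;python3 arc.py 508 -75
```

```text
r 64.57 theta 1.286 resist 7.05 radial -2.81 t 19.15
r 64.57 theta 1.291 resist 6.38 radial -2.05 t 19.2333
r 64.56 theta 1.295 resist 7.55 radial -3.25 t 19.3167
r 64.59 theta 1.3 resist 6.78 radial -2.12 t 19.4
r 64.61 theta 1.304 resist 6.48 radial -3.62 t 19.4833
```

```bash
python3 -m pendant '0.0008 0.001 0 0 0 0;0.0016 0.002 0 0 0 0;0.0016 0.002 0 0 0 0' >/dev/null;python3 arc.py 508 -75; python3 -m pendant '0 0 0 0 0 0' >/dev/null;python3 arc.py 508 -75
```

```text
r 64.58 theta 1.305 resist 4.46 radial -2.19 t 19.7333
r 64.63 theta 1.305 resist 4.28 radial -2.95 t 19.8167
```

Knob stays while the push drops. Release now, and rise.

```bash
python3 -m pendant '0.001 0.0006 0 0 0 0;0.002 0.0012 0 0 0 0;0.002 0.0012 0 0 0 0';python3 arc.py 508 -75; python3 -m pendant '0 0 0 0 0 0;0 0 0 0 0 0;0 0 0 0 0 0;0 0 0 0 0 0;0 0 0 0 0 0;0 0 0.05 0 0 0;0 0 0.2 0 0 0;0 0 0.4 0 0 0;0 0 0.5 0 0 0;0 0 0.5 0 0 0' 0.45; python3 -m pendant '0.1 0.2 0.1 0 0 0;0.2 0.4 0.2 0 0 0;0.2 0.6 0.3 0 0 0;0.2 0.6 0.3 0 0 0;0.2 0.6 0.3 0 0 0'; python3 - <<'E'
from h import *
im=eyes.read_camera('wrist')[:,:,::-1];cv2.imwrite('pics/w9.png',im)
im=eyes.read_camera('scene')[:,:,::-1]
cv2.imwrite('pics/s9c.png',cv2.resize(im[150:280,290:430],None,fx=5,fy=4.6,interpolation=cv2.INTER_CUBIC))
im=eyes.read_camera('top')[:,:,::-1];cv2.imwrite('pics/t9.png',im)
E
```

```text
time: 20.07
tool_pos: [540.1, -131.1, 59.0]
tcp_rot: [[0.984, 0.0, 0.18], [-0.18, 0.0, 0.984], [0.0, -1.0, 0.0]]
force: [1.6, 4.8, 3.9]
grip_width: 17.7
r 64.62 theta 1.304 resist 3.74 radial -3.38 t 20.0667
time: 20.9
tool_pos: [542.7, -131.4, 164.3]
tcp_rot: [[0.984, 0.007, 0.18], [-0.18, -0.002, 0.984], [0.008, -1.0, -0.001]]
force: [1.0, 0.3, 0.3]
grip_width: 48.3
time: 21.32
tool_pos: [580.8, -5.6, 221.2]
tcp_rot: [[0.985, 0.003, 0.173], [-0.173, 0.002, 0.985], [0.003, -1.0, 0.003]]
force: [-0.3, 0.5, -0.8]
grip_width: 48.5
```

View pics/s9c.png

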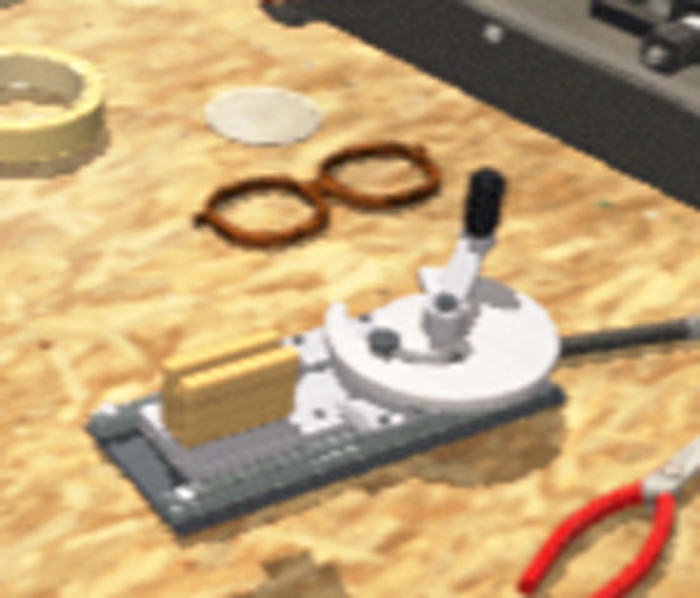

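View pics/w9.png

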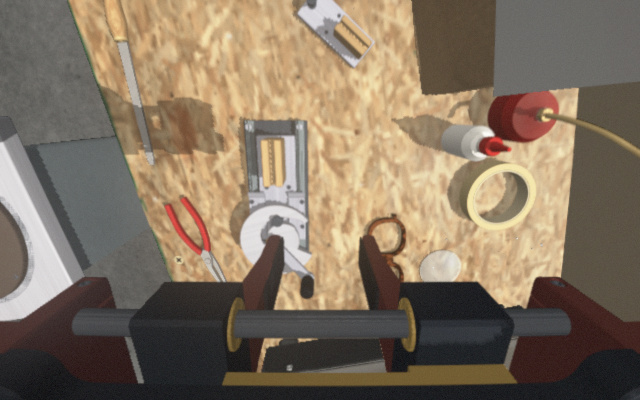

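```bash
python3 - <<'E'
from h import *
for z in(85.5,68,51):
    p=proj('scene',[540.1,-131.1,z])[0];print(p,(p-[289.5,149.5])*[5,4.6])
E
```

```text
[387.58413909 187.14493833] [490.42069547 173.16671632]
[386.63589685 193.43444203] [485.67948425 202.09843336]
[385.73539094 199.41387078] [481.17695468 229.60380561]
```

View pics/t9.png

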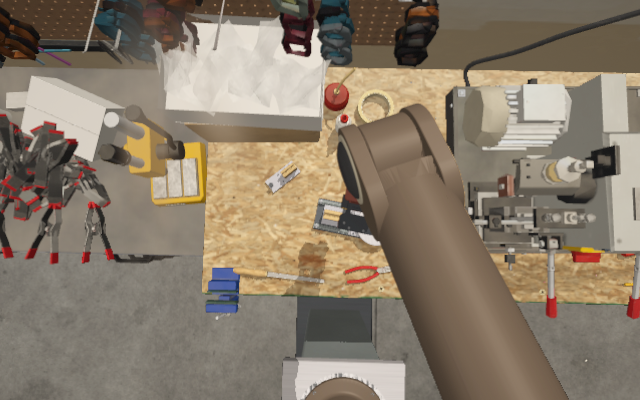

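The knob shows where I let go of it (crop about (484,200), predicted (486,202)). The bystanders are where they started and the gripper is clear, so I'm handing in.

```bash
python3 -c "
from plant import workorder; print(workorder.job_done())"
```

```text
the job is handed in; nothing more can be done
None
```

The larger filing peg is in the holder with its stud drawn into the cam slot and the peg tight against the stop. The job was handed in at about 21.5 s of the 72 s allowed.

- **Seating the peg:** I let the peg down into the channel and slid it in until the stud met the cam core. At that point it read about 8 N and the stud showed in the open mouth.
- **Turning the crank:** I turned the knob clockwise to a cam angle of about 1.30 rad. Resistance rose from about 1.5 N while free to about 6.6 N at the end, averaged over 12 readings. Single readings scattered by about 1 N, and one read 7.55 N, just above the 7.5 N limit. The free-turning readings were also about 0.5 N above the stated 1 N, so the true end value may be nearer 6 N.
- **After letting go:** I eased off the push before opening the gripper, and the knob did not move. The last pictures show the knob where I released it and the stud in the slot. The spectacles, pliers, bottle and smaller peg are where they started. I did not check the marker on its own. The gripper is clear of everything.

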